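Tip the boiled eggs out of the tilting kettle

ROBOT

A 6-joint arm with a two-finger parallel gripper is mounted at the origin on the work surface; the furniture and walls round the work are solid. World frame = base frame: x ahead of the robot, y to its left, z up, the work surface at z = 0. Lengths are in mm, angles in rad, forces in N, time in s.
With the tool pointing down it reaches from about 350 to 975 mm from the base axis. Payload 7.1 kg.
Tool frame: the origin (TCP) lies on the front face of the gripper's body, between the roots of the fingers; the fingertips stand 80 mm ahead of it and the grasp point (between the pads) lies 61 mm ahead of it (env.tips_ahead is the distance from the TCP to the fingertips, in mm); z points along the fingers, y is the direction in which the jaws open and shut (so a half turn about z gives the same grasp; the last joint's range is limited). The gripper opens to 88 mm and grips with 3 to 60 N. Pads are 20 mm wide; open, the fingers measure 115 mm over their backs; the gripper's body (75 mm by 178 mm) begins 61 mm behind the grasp point.
Start: joints at [-1.132, 0.423, 1.63, -0, 1.089, -0.019], TCP at [276.249, -560.617, 302.675] pointing down, gripper open.
Joint ranges: [-3, 3], [-0.9, 2.11], [0.09, 2.58], [-1.31, 4.45], [0.11, 2.69], [-2.54, 2.54]. Speed limits (rad/s): [2.39, 2.39, 3.01, 3.14, 3.14, 3.14].

INTERFACE

Orientations are given as a unit quaternion [x, y, z, w].
In Python, from station import env, set_gripper, viewer, workorder gives the robot as it stands. Calls block until the motion is done:
- env.reach(position, orientation): joint-space move of the TCP to a pose.
- env.move_l(position, rot=None, rate=150, f_stop=None): straight line of the TCP; rot=None keeps the orientation; rate is the mean speed in mm/s. With f_stop (N) it stops when the force on the tool has changed by that much, and returns True; else False.
- env.move_joints(angles): joint-space move.
- set_gripper(opening): finger opening in mm; the grip force is fixed at half the most; returns when the fingers have stopped.
- env.hold(seconds).
- env.ik(position, orientation): joint angles nearest the present ones, or None.
- env.read_state(): the state.
- viewer.camera(name): name is "side" or "top" or "wrist"; returns the picture (400x640x3 uint8, blue, green, red); there is no depth.
- viewer.camera_params(name): a dict with "fx", "fy", "cx", "cy" (pixels), "pose" (4x4, takes a point from camera to world coordinates); the wrist camera has in their place "tool_from_camera" (4x4, takes a point from camera to tool coordinates, whose origin is the TCP and whose axes are the flange's). Camera axes: x right, y up, looking along -z (the intrinsics and any distortion apply to the point x, -y, -z); pixel columns grow to the right and rows downward; lengths in mm; the calibration is good to about 2 mm. A picture is of the moment at which its call begins: read the wrist's pose just before it. camera_params takes no time and is no camera call.
A pose or a line that the arm cannot do raises env.IKError and nothing moves.
- workorder.sign_off(): hands the job in, once; it reports no verdict.
The state is a dict: "time_s": time; "qpos": joint angles; "dq": joint speeds; "tau": joint torques, N m; "tool_pos": TCP position; "orientation": TCP orientation; "force": force on the tool from outside, world axes, zero at the start; "wrist_torque": the same for the moment, N m; "width": finger opening in mm.
Only numpy, scipy, OpenCV 4.12 (cv2) and the standard library are available. Lean on these libraries where they do the work, as an engineer would, in place of code of your own. Each camera call takes 0.05 s, during which the arm holds its last target. There are 200 camera calls.

TASK

Stand the empty steel carrier tier on the worktop under the pouring lip of the tilting kettle and let go of it. Then crank the kettle's handwheel clockwise, letting go and taking a fresh grip as often as you need, until the pointer on the console stands at the red pour mark and all three eggs have rolled out into the tier. Leave the kettle tipped at the mark with the tier upright under the lip, and do not shove the other things on the table about or let an egg fall beside the tier.

Things in the scene. Friction and masses are not known exactly. Their poses are not given: they have to be found in the camera images.
- wheel_centre (a point): centre of the handwheel lying level on top of the console, 320 mm up, at mid-rim height. Black rim of round 14 mm bar, 75 mm radius to its middle; hub 36 mm wide; 3 spokes, dipping below the rim. Pinch the rim from above between spokes, one finger inside, one outside; the console's top is 45 mm below mid-rim. Turns with the wheel: z up, x along one spoke, the others at +-120 degrees
- wheel (a joint): handwheel angle, rad: 0 at the start, growing clockwise seen from above, at most 5.25; it does not rise or fall. Geared 3 to 1: 3 rad of wheel tip the kettle 1 rad, so the pour mark comes at 4.35. Turns against about 0.3 N m (4 to 5 N at the rim) and stays where it is left
- kettle (a joint): tip of the kettle, rad: 0 upright (start), growing as the lip goes down, at most 1.75. Shown by the black pointer on the white dial on the console's robot side: straight up at 0, turning clockwise to the bold red pour mark at 1.45 (83 degrees), almost level to the right; black ticks every 10 degrees. The eggs roll out at about 1.2 to 1.35
- kettle_stand: fixed stand of the tilting kettle; origin under the middle of its steel console (75 x 120 mm, 275 mm high); z up, x from console to bowl, -y the way it pours. The steel bowl, 200 mm across, has its axis at (163, 20) mm; upright its rim is 180 mm and its underside 99 mm above the worktop; tipped it reaches up to 310 mm. A 16 mm foot runs under the bowl's +y side
- pour_spot (a point): the spot on the worktop (height 0) where the middle of the tier should stand, within a few centimetres, to catch what leaves the lip: 150 mm from the upright bowl's axis in the pouring direction. Fixed to the stand, same axes
- lip_edge (a point): middle of the free edge of the kettle's pouring lip, 104 mm wide; at the start about 204 mm above the worktop and 114 mm from the bowl's axis towards the pour spot; tips with the kettle and comes down to about 100 mm
- tier_centre (a point): empty open round steel tier of a meal carrier: 191 mm across, 83 mm high, upright walls (8 to 17 mm between the fingers), floor 3 mm, 0.3 to 0.45 kg; the point is its middle, 41.5 mm above its underside, z up. Take it by the rim from above, one finger inside and one outside
- egg0_centre (a point): a boiled hen's egg with a light brown shell, 43 mm thick and 50 mm long, 55 g; the point is its middle. It starts standing in the kettle's bowl and never needs to be touched. z: the egg's long axis
- egg1_centre (a point): a boiled hen's egg with a light brown shell, 43 mm thick and 50 mm long, 55 g; the point is its middle. It starts standing in the kettle's bowl and never needs to be touched. z: the egg's long axis
- egg2_centre (a point): a boiled hen's egg with a light brown shell, 43 mm thick and 50 mm long, 55 g; the point is its middle. It starts standing in the kettle's bowl and never needs to be touched. z: the egg's long axis
- cup: steel cup, 76 mm across, 102 mm high, at the far right; a bystander; origin at its underside
- sample_box: food sample box with a green lid, 69 x 103 x 48 mm, at the back of the table; a bystander; origin at its underside

How it is judged:
By the outcome, as a careful person would: the job done as asked, in the order asked, and still so for the second after the job is handed in, with the robot touching nothing.
It also fails if it takes over 72 s, if anything falls off the work surface, if the arm or the gripper's body presses on something with over 40 N, if the wrist force passes 120 N, or if a joint passes its speed limit or range.

## Working session

There is one attempt and no reset: what is moved stays moved. The work goes in short steps, each a Python script; the robot and the scene stay as the last script left them, time stands still between calls to the robot, and variables do not carry over. Pictures are saved under pics/ and viewed, about 8 in all and at most 12, crops included, and the job is handed in when it is done.

```bash
ls; mkdir -p pics; python3 - <<'E'
from station import env, set_gripper, viewer, workorder
import cv2,numpy as np
for n in ("top","side"):
    cv2.imwrite(f"pics/{n}0.png",viewer.camera(n))
for n in ("top","side","wrist"):
    p=viewer.camera_params(n); print(n,{k:np.round(v,3).tolist() if not isinstance(v,str) else v for k,v in p.items()})
s=env.read_state();print(s)
E
```

```text
pics
top {'fx': 442.519, 'fy': 442.519, 'cx': 315.667, 'cy': 198.886, 'pose': [[-0.012, 0.989, -0.147, 385.119], [-1.0, -0.013, -0.01, -185.82], [-0.012, 0.147, 0.989, 1231.461], [0.0, 0.0, 0.0, 1.0]]}
side {'fx': 466.365, 'fy': 466.365, 'cx': 315.73, 'cy': 200.898, 'pose': [[0.99, 0.054, -0.13, 390.246], [-0.141, 0.44, -0.887, -1159.155], [0.009, 0.896, 0.444, 672.312], [0.0, 0.0, 0.0, 1.0]]}
wrist {'fx': 355.911, 'fy': 355.911, 'cx': 323.95, 'cy': 199.28, 'tool_from_camera': [[0.001, 0.958, 0.288, 78.65], [1.0, -0.001, 0.001, -0.565], [0.001, 0.288, -0.958, -82.183], [0.0, 0.0, 0.0, 1.0]]}
{'time_s': 0.1, 'qpos': array([-1.13199003e+00,  4.23776517e-01,  1.63057061e+00, -1.38004213e-05,
        1.08858847e+00, -1.89764739e-02]), 'dq': array([-1.30536350e-03, -1.57493191e-03, -2.28630907e-03, -1.99553351e-03,
       -5.14654649e-04, -8.40003905e-05]), 'tau': array([-1.08568740e-03, -5.45618105e+01, -2.74322337e+01,  6.45156065e-02,
        1.88498822e-02, -8.83321559e-05]), 'tool_pos': array([ 276.101343  , -560.2942966 ,  301.98867961]), 'orientation': array([ 9.73917589e-01,  2.26901031e-01, -1.45896913e-04, -6.55462154e-04]), 'force': array([-0.37225616,  0.61895238,  0.68220352]), 'wrist_torque': array([-0.0043893 , -0.01690234,  0.00814109]), 'width': 87.77142560475662}
```

View pics/top0.png

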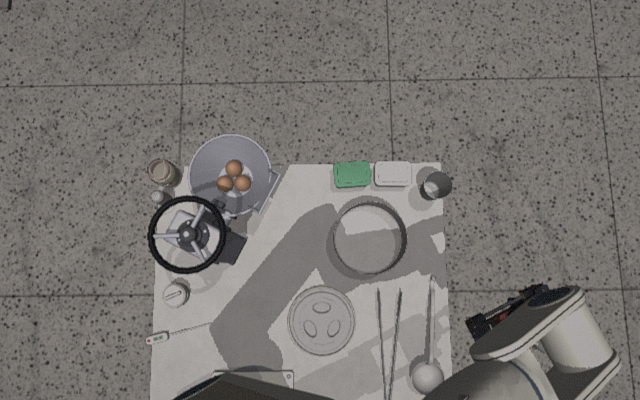

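View pics/side0.png

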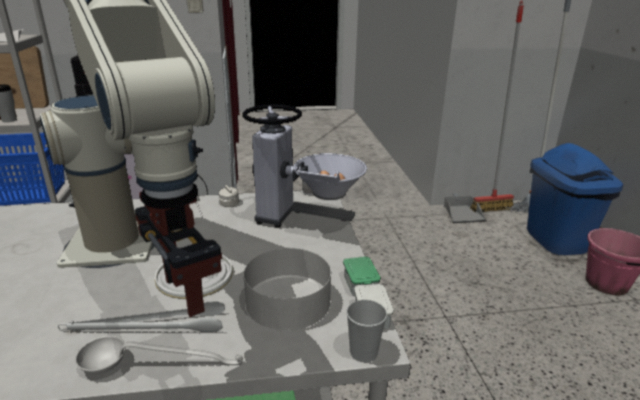

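The top view shows the wheel at about (187,234), the bowl at (231,175) with its lip near (268,192), and the tier rim centre at (369,238). I'll zoom in for accuracy.

```bash
python3 - <<'E'
import cv2
a=cv2.imread("pics/top0.png")[125:285,140:460]
cv2.imwrite("pics/top0z.png",cv2.resize(a,(800,400),interpolation=cv2.INTER_CUBIC))
E
cat > h.py <<'E'
from station import env, set_gripper, viewer, workorder
import cv2, numpy as np
from scipy.spatial.transform import Rotation as R
def ray(p,T,uv):
    d=np.array([(uv[0]-p["cx"])/p["fx"],-(uv[1]-p["cy"])/p["fy"],-1.])
    return T[:3,3],T[:3,:3]@d
def at_z(p,T,uv,z):
    o,d=ray(p,T,uv); return o+d*(z-o[2])/d[2]
def proj(p,T,X):
    c=np.linalg.inv(T)@np.r_[X,1]; return np.array([p["cx"]-p["fx"]*c[0]/c[2],p["cy"]+p["fy"]*c[1]/c[2]])
def down(yaw):  # tool pointing down, tool y (jaw) axis at world angle yaw
    y=np.array([np.cos(yaw),np.sin(yaw),0]);z=np.array([0,0,-1.]);x=np.cross(y,z)
    return R.from_matrix(np.c_[x,y,z]).as_quat()
def st():
    s=env.read_state(); print("t",round(s["time_s"],2),"p",s["tool_pos"].round(1),"F",s["force"].round(1),"w",round(s["width"],1)); return s
E
```

```text
(no output)
```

View pics/top0z.png

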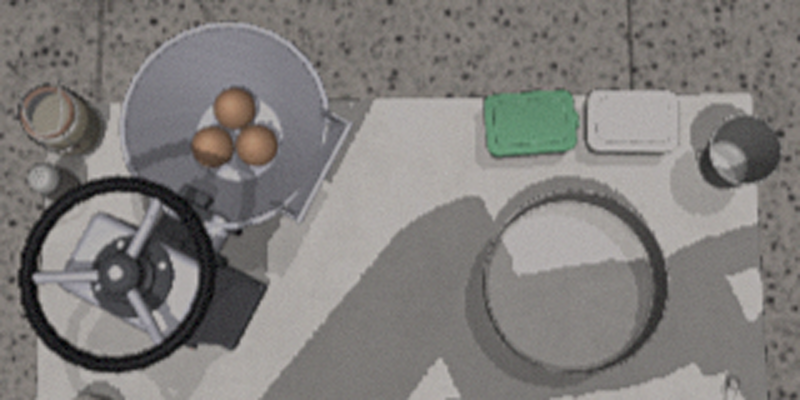

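```bash
python3 - <<'E'
from h import *
p=viewer.camera_params("top");T=np.array(p["pose"])
f=lambda u,v,z:at_z(p,T,(u/2.5+140,v/2.5+125),z)
W=f(117.5,274.5,320);B=f(225,124,180);L0=f(350,125,204);L1=f(303,218,204);t=f(574.5,284,83)
print("wheel",W.round(1),"bowl",B.round(1),"lip",L0.round(1),L1.round(1),"tier",t.round(1))
d=B[:2]-W[:2]; print(np.linalg.norm(d), "expect",np.hypot(163,20))
th=np.arctan2(d[1],d[0])-np.arctan2(20,163); 
lm=(L0+L1)/2; pd=lm[:2]-B[:2]; th2=np.arctan2(pd[1],pd[0])+np.pi/2
e=L0-L1;print("stand yaw",np.degrees([th,th2,np.arctan2(e[1],e[0])]),np.linalg.norm(pd),np.linalg.norm(e))
for th in(th,th2):
  pour=np.array([np.sin(th),-np.cos(th)]);print("pour dir",pour,"spot",B[:2]+150*pour, "foot spot", W[:2]+R.from_euler("z",th).as_matrix()[:2,:2]@[163,-130])
for q in [(150,205),(35,277),(157,342)]:
  s=f(*q,312)-W; print("spoke",np.degrees(np.arctan2(s[1],s[0])),np.linalg.norm(s[:2]))
c=f(745,150,102);print("cup",c.round())
ps=viewer.camera_params("side");Ts=np.array(ps["pose"])
for X in (W,[*t[:2],83],[*B[:2],180]): print("side",proj(ps,Ts,X))
E
```

```text
wheel [449.4  89.8 320. ] bowl [604.   31.9 180. ] lip [596.4 -91.8 204. ] [508.3 -47.8 204. ] tier [ 450.4 -313.2   83. ]
165.10146294546797 expect 164.2224101637776
stand yaw [-27.50950609 -26.94922421 -26.54605751] 114.07083742787835 98.50976989325021
pour dir [-0.46189577 -0.88693421] spot [ 534.74931172 -101.13880993] foot spot [ 533.92600436 -100.83075347]
pour dir [-0.45320071 -0.8914085 ] spot [ 536.05357159 -101.80995369] foot spot [535.78567247 -99.99511567]
spoke -21.57091753431044 63.02464217377146
spoke 90.5285503421022 71.35935496165787
spoke -150.01876790705154 64.09855225665578
cup [ 585. -491.  102.]
side [271.49723581 113.79392868]
side [285.97738225 270.5797981 ]
side [329.82478631 166.90598118]
```

The top-view measurements agree with the given geometry, and the side view confirms them. Next: pick up the tier at its rim on the pour-direction side, then place it.

```bash
python3 - <<'E'
from h import *
tier=np.array([450.4,-313.2]);spot=np.array([535.4,-101.]);pd=np.array([-.456,-.890])
yaw=np.arctan2(pd[1],pd[0])
g=tier+91*pd; gd=spot+91*pd
best=None
for y in(yaw,yaw+np.pi):
    q=down(y);a=env.ik([*g,126],q);b=env.ik([*gd,126],q)
    print(a,b)
    if a is not None and b is not None and (best is None or abs(a[5])+abs(b[5])<best[0]): best=(abs(a[5])+abs(b[5]),q)
q=best[1]
env.reach([*g,230],q)
cv2.imwrite("pics/w1.png",viewer.camera("wrist"))
print("stop",env.move_l([*g,126],rate=120,f_stop=8)); st()
set_gripper(0); s=st()
env.move_l([*g,140],rate=40); env.hold(.2); st()
cv2.imwrite("pics/s1.png",viewer.camera("side")[150:380,120:420])
E
```

```text
[-7.88031971e-01  5.97956788e-01  1.84900268e+00 -4.44089210e-16
  6.94633183e-01  1.25625065e+00] [-3.75645367e-01  5.57213215e-01  1.94200234e+00 -4.44089210e-16
  6.42377094e-01  1.66863725e+00]
[-7.88031971e-01  5.97956788e-01  1.84900268e+00 -4.44089210e-16
  6.94633183e-01 -1.88534201e+00] [-3.75645367e-01  5.57213215e-01  1.94200234e+00 -4.44089210e-16
  6.42377094e-01 -1.47295540e+00]
stop False
t 2.33 p [ 409.2 -394.6  126.6] F [ 0.2 -0.5 -0.2] w 87.7
t 3.57 p [ 409.  -394.3  126. ] F [ 0.9 -0.1 -0.9] w 6.0
t 4.27 p [ 408.7 -394.   139.8] F [ 0.9  0.5 -2.9] w 5.7
```

View pics/s1.png

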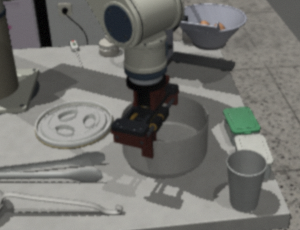

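The tier is gripped, with about 3 N carried at 14 mm lift. Next I'll carry it to the spot.

```bash
python3 - <<'E'
from h import *
spot=np.array([535.4,-101.]);pd=np.array([-.456,-.890])
gd=spot+91*pd
s=st(); print(s["wrist_torque"].round(2))
print(env.move_l([*gd,140],rate=120,f_stop=15)); s=st(); print(s["wrist_torque"].round(2))
print(env.move_l([*gd,124],rate=30,f_stop=6)); st()
cv2.imwrite("pics/t2.png",cv2.resize(viewer.camera("top")[125:285,140:460],(800,400),interpolation=cv2.INTER_CUBIC))
cv2.imwrite("pics/s2.png",cv2.resize(viewer.camera("side")[80:280,220:470],(750,600),interpolation=cv2.INTER_CUBIC))
E
```

```text
t 4.32 p [ 408.8 -394.1  139.8] F [ 0.3 -0.4 -2.2] w 5.7
[-0.2   0.14 -0.05]
False
t 6.38 p [ 493.8 -182.4  140. ] F [ 0.3 -0.2 -2.9] w 6.0
[-0.19  0.13  0.  ]
True
t 6.86 p [ 493.9 -182.2  125.6] F [ 0.7 -0.2  2.3] w 5.6
```

View pics/s2.png

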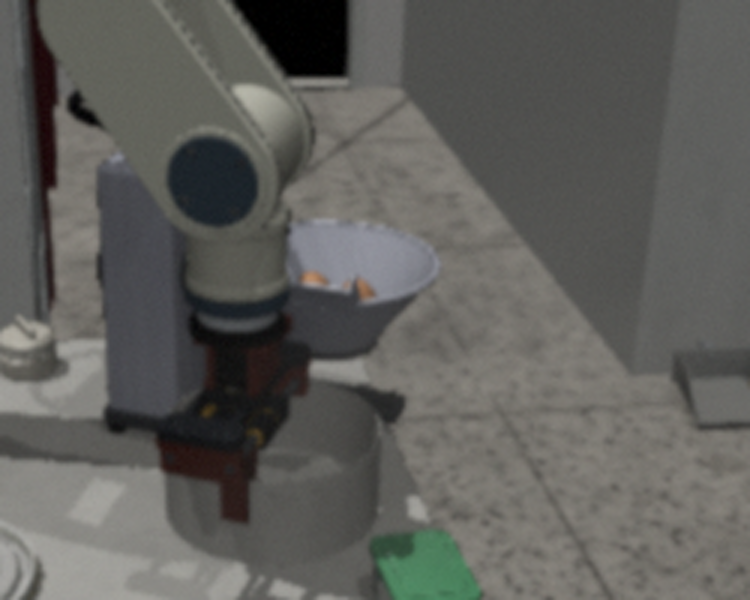

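Tier set down in front of the kettle. Now I'll release it, back off and measure its position.

```bash
python3 - <<'E'
from h import *
pd=np.array([-.456,-.890])
set_gripper(60); s=st(); p=s["tool_pos"]
env.move_l(p+[0,0,105],rate=120)
env.move_l(p+[100*pd[0],100*pd[1]-60,270],rate=200); st()
cv2.imwrite("pics/t3.png",cv2.resize(viewer.camera("top")[125:285,140:460],(800,400),interpolation=cv2.INTER_CUBIC))
# wheel IK check
C=np.array([449.4,89.8])
for off in(0,180):
  for a in (273,250,230,210,190,170,148):
    r=np.radians(a);q=env.ik([*(C+75*np.array([np.cos(r),np.sin(r)])),381],down(r+np.radians(off)))
    print(off,a,None if q is None else np.round(q,2))
E
```

```text
t 7.92 p [ 493.2 -182.   125.4] F [-0.3 -0.6  0.2] w 60.2
t 10.22 p [ 447.4 -330.2  394.4] F [-0.3  1.   0.4] w 59.8
0 273 [ 0.01  0.07  1.91 -0.    1.16  1.53]
0 250 [ 0.02  0.02  1.96 -0.    1.16  1.94]
0 230 [ 0.05 -0.02  2.   -0.    1.16  2.32]
0 210 None
0 190 None
0 170 None
0 148 [ 0.29 -0.01  1.99 -0.    1.16 -2.29]
180 273 [ 0.01  0.07  1.91 -0.    1.16 -1.62]
180 250 [ 0.02  0.02  1.96 -0.    1.16 -1.2 ]
180 230 [ 0.05 -0.02  2.   -0.    1.16 -0.82]
180 210 [ 0.1  -0.05  2.03 -0.    1.16 -0.42]
180 190 [ 0.17 -0.05  2.03 -0.    1.16 -0.  ]
180 170 [ 0.24 -0.04  2.02 -0.    1.16  0.41]
180 148 [ 0.29 -0.01  1.99 -0.    1.16  0.85]
```

View pics/t3.png

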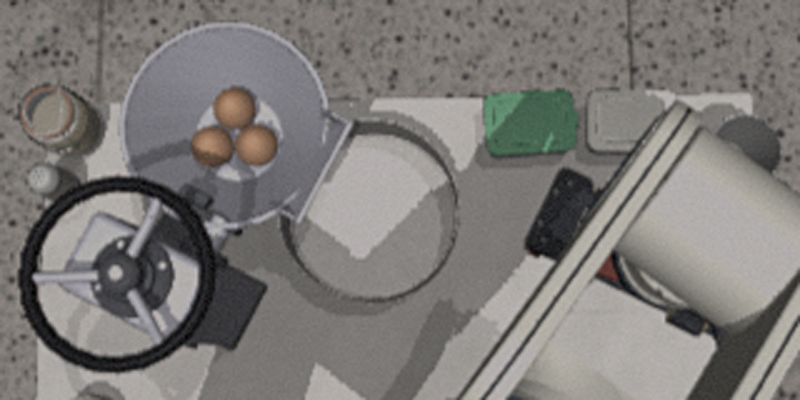

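```bash
cat > crank.py <<'E'
from h import *
C=np.array([449.4,89.8]); ZG=381
def pose(deg,z=ZG):
    r=np.radians(deg); return [*(C+75*np.array([np.cos(r),np.sin(r)])),z],down(r+np.pi)
def stroke(a0,sweep,rate=60,step=12.5):
    set_gripper(54)
    p,q=pose(a0,450); env.reach(p,q)
    if env.move_l(pose(a0)[0],rate=100,f_stop=8): print("TOUCH"); st(); return
    set_gripper(0); st(); n=int(np.ceil(abs(sweep)/step)); m=0
    for k in range(1,n+1):
        p,q=pose(a0-sweep*k/n)
        if env.move_l(p,rot=q,rate=rate,f_stop=30): print("STOP at",k,n); break
        m=max(m,np.linalg.norm(env.read_state()["force"]))
    s=st(); print("max F",m.round(1))
    set_gripper(54); env.move_l(np.r_[s["tool_pos"][:2],450],rate=150)
def wheel_img(): # polar unwrap of wheel in top view, rows=angle
    p=viewer.camera_params("top");T=np.array(p["pose"]);im=cv2.cvtColor(viewer.camera("top"),cv2.COLOR_BGR2GRAY)
    return im
E
python3 - <<'E'
from crank import *
p=viewer.camera_params("top");T=np.array(p["pose"])
print("tier",at_z(p,T,(369/2.5+140,210/2.5+125),83).round(1))
stroke(273,124.6); 
cv2.imwrite("pics/t4.png",cv2.resize(viewer.camera("top")[125:285,140:460],(800,400),interpolation=cv2.INTER_CUBIC)); st()
E
```

```text
tier [ 530.3 -100.6   83. ]
t 14.72 p [453.3  16.3 381.1] F [-0.7  8.5  0.7] w 13.7
t 18.97 p [386.5 129.2 381.1] F [ 6.5  0.1 -4.6] w 13.9
max F 12.8
t 20.41 p [386.  129.  448.9] F [-0.1 -0.4 -0.1] w 53.8
```

View pics/t4.png

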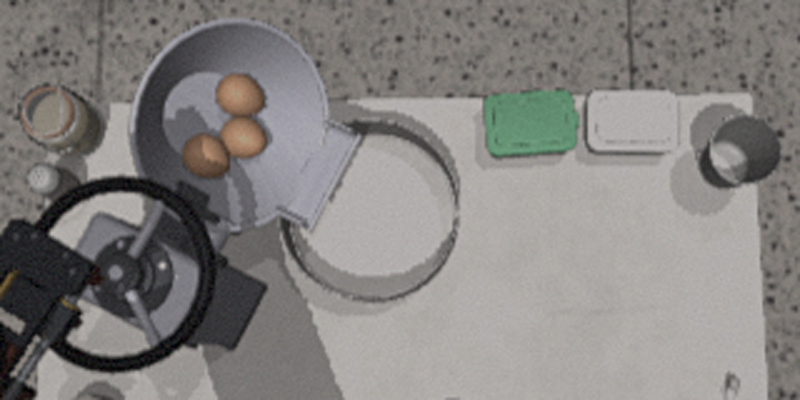

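The first stroke turned the wheel as planned, the bowl is part tipped and the tier is under the lip at (530,-101). Now the second stroke.

```bash
python3 - <<'E'
from crank import *
stroke(268.4,124.6,rate=45)
env.hold(.3)
cv2.imwrite("pics/t5.png",cv2.resize(viewer.camera("top")[125:285,140:460],(800,400),interpolation=cv2.INTER_CUBIC)); st()
a=np.radians(-27)  # dial viewpoint options: tool axis tilted
ps=viewer.camera_params("wrist");tc=np.array(ps["tool_from_camera"])
Rz=R.from_euler("z",a).as_matrix()
dial=np.r_[449.4,89.8,200]+Rz@[-37.5,0,0]
n=0
for tilt in (30,40,50,60):
  for dist in (180,220,260,320):
    for yawd in (-27,-10,10,25):
     for roll in (0,180):
      v=np.radians(yawd);t=np.radians(tilt)
      cz=-np.array([np.cos(v)*np.sin(t),np.sin(v)*np.sin(t),-np.cos(t)])  # cam back axis (-look)
      cx=np.cross([0,0,1],cz);cx/=np.linalg.norm(cx);cy=np.cross(cz,cx)
      Rc=np.c_[cx,cy,cz]@R.from_euler("z",roll,degrees=True).as_matrix()
      Tc=np.eye(4);Tc[:3,:3]=Rc;Tc[:3,3]=dial+dist*cz
      Tt=Tc@np.linalg.inv(tc)
      q=env.ik(Tt[:3,3],R.from_matrix(Tt[:3,:3]).as_quat())
      if q is not None and n<14: n+=1;print(tilt,dist,yawd,roll,Tt[:3,3].round(),q.round(2))
E
```

```text
t 24.23 p [447.5  16.2 381.1] F [ 0.3  9.3 -0.1] w 13.7
t 29.31 p [389.7 134.1 381.1] F [ 5.6 -0.9 -2.4] w 13.9
max F 13.3
t 31.05 p [389.6 134.  449.4] F [0.4 0.6 0.1] w 54.3
30 180 -27 180 [421. 105. 294.] [ 0.3   0.1   2.12 -0.23  0.77 -0.64]
30 180 -10 180 [422. 107. 294.] [ 0.27  0.09  2.14 -0.15  0.71 -1.02]
30 180 10 180 [422. 109. 294.] [ 0.23  0.08  2.14 -0.02  0.69 -1.5 ]
30 180 25 180 [421. 110. 294.] [ 0.2   0.08  2.14  0.09  0.69 -1.87]
30 220 -27 0 [323. 154. 277.] [ 0.88  0.12  2.4  -1.2   0.87 -2.42]
30 220 -27 180 [404. 114. 329.] [ 0.34  0.02  2.11 -0.22  0.86 -0.63]
30 220 -10 180 [402. 110. 329.] [ 0.3  -0.    2.13 -0.14  0.81 -1.01]
30 220 10 180 [402. 105. 329.] [ 0.23 -0.01  2.14 -0.02  0.78 -1.5 ]
30 220 25 180 [403. 101. 329.] [ 0.19 -0.01  2.14  0.08  0.79 -1.87]
30 260 -27 180 [386. 123. 363.] [ 0.38 -0.05  2.09 -0.21  0.96 -0.61]
30 260 -10 180 [382. 114. 363.] [ 0.32 -0.08  2.12 -0.14  0.91 -1.  ]
30 260 10 180 [382. 102. 363.] [ 0.24 -0.1   2.13 -0.02  0.88 -1.5 ]
30 260 25 180 [385.  93. 363.] [ 0.17 -0.1   2.13  0.08  0.89 -1.88]
30 320 -27 180 [359. 137. 415.] [ 0.44 -0.15  2.05 -0.2   1.1  -0.58]
```

View pics/t5.png

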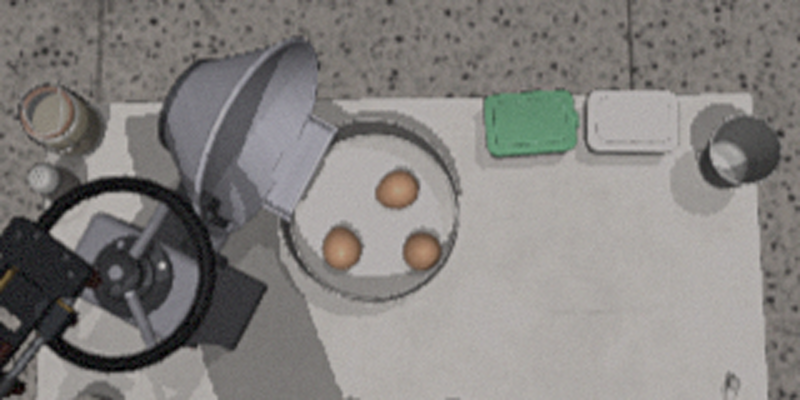

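All three eggs are lying in the tier, at about (397,188), (341,248) and (421,251) in the crop. Next I'll move clear, measure the wheel's turn from the spokes, and try to read the dial with the wrist camera.

```bash
python3 - <<'E'
from crank import *
ps=viewer.camera_params("wrist");tc=np.array(ps["tool_from_camera"])
s=st();env.move_l(s["tool_pos"]+[0,0,70])
dial0=np.r_[449.4,89.8,200]+R.from_euler("z",-27,degrees=True).as_matrix()@[-37.5,0,0]
best=None
for tilt in range(30,76,5):
  for dist in range(180,420,30):
    for yawd in range(-60,30,10):
     for roll in (0,90,180,270):
      v,t=np.radians([yawd,tilt])
      cz=-np.array([np.cos(v)*np.sin(t),np.sin(v)*np.sin(t),-np.cos(t)])
      cx=np.cross([0,0,1],cz);cx/=np.linalg.norm(cx);cy=np.cross(cz,cx)
      Tc=np.eye(4);Tc[:3,:3]=np.c_[cx,cy,cz]@R.from_euler("z",roll,degrees=True).as_matrix();Tc[:3,3]=dial0+dist*cz
      Tt=Tc@np.linalg.inv(tc); tcp=Tt[:3,3]; tip=tcp+80*Tt[:3,2]
      ok=all((np.hypot(*(P[:2]-C))>r or P[2]>zz) and P[2]>120 for P,r,zz in((tip,150,370),(tcp,195,440)))
      if not ok: continue
      q=env.ik(tcp,R.from_matrix(Tt[:3,:3]).as_quat())
      if q is None: continue
      cost=abs(tilt-60)+abs(yawd+27)*.5+abs(dist-260)*.05+np.abs(q-s["qpos"]).max()*8
      if best is None or cost<best[0]: best=(cost,tilt,dist,yawd,roll,tcp,Tt,q)
print(best)
if best:
    env.move_joints(best[7]); env.hold(.2); st()
    cv2.imwrite("pics/w6.png",viewer.camera("wrist"))
    im=viewer.camera("top");cv2.imwrite("pics/t6.png",im)
    a=cv2.resize(viewer.camera("top")[125:285,140:340],(500,400),interpolation=cv2.INTER_CUBIC)
    cv2.imwrite("pics/c6.png",a)
E
```

```text
t 31.05 p [389.6 134.  449.4] F [0.4 0.6 0.1] w 54.3
(np.float64(11.791262927367832), 60, 330, -30, 180, array([267.44053663, 193.4458222 , 359.33427148]), array([[-6.30066652e-01,  4.99947506e-01,  5.94195679e-01,
         2.67440537e+02],
       [ 3.64398921e-01,  8.66055283e-01, -3.42288874e-01,
         1.93445822e+02],
       [-6.85732776e-01,  8.59459184e-04, -7.27852884e-01,
         3.59334271e+02],
       [ 0.00000000e+00,  0.00000000e+00,  0.00000000e+00,
         1.00000000e+00]]), array([ 1.08265175, -0.08102782,  2.27857296, -0.84889889,  1.15080885,
        0.48232559]))
t 32.83 p [268.3 193.5 359.9] F [-0. -1. -1.] w 54.1
```

View pics/w6.png

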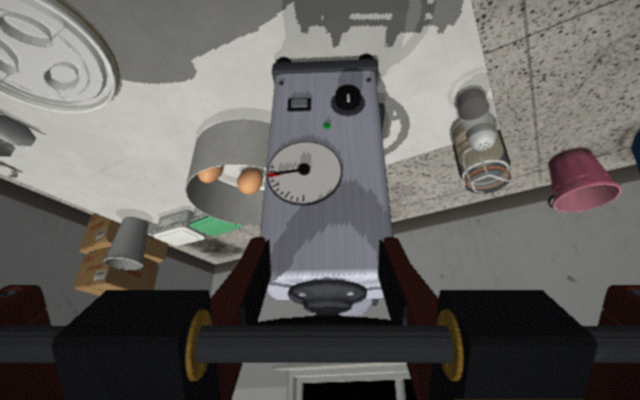

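View pics/c6.png

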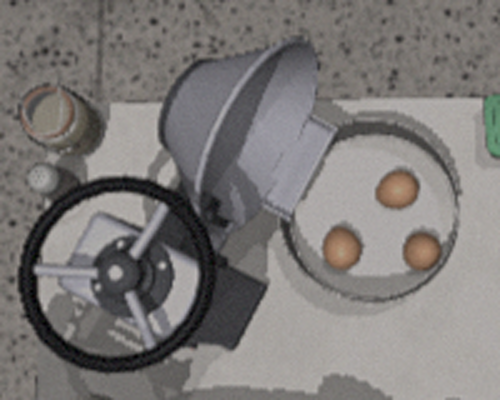

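The wrist picture is upside down. The dial is at (304,171) and the pointer lies along the red mark at (275,174). I'll rectify and zoom the dial, and measure the wheel's rotation from the spokes.

```bash
python3 - <<'E'
import cv2,numpy as np
from crank import *
a=cv2.rotate(cv2.imread("pics/w6.png")[130:212,258:350],cv2.ROTATE_180)
cv2.imwrite("pics/d6.png",cv2.resize(a,None,fx=6,fy=6,interpolation=cv2.INTER_CUBIC))
p=viewer.camera_params("top");T=np.array(p["pose"])
# brightness of spokes over world angle, at spoke height, initial vs now
def prof(f):
    g=cv2.cvtColor(cv2.imread(f),cv2.COLOR_BGR2GRAY).astype(np.float32);ang=np.arange(0,360,.5);v=0
    for r in range(34,60,2):
        uv=np.array([proj(p,T,[*(C+r*np.array([np.cos(t),np.sin(t)])),312]) for t in np.radians(ang)],np.float32)
        v=v+cv2.remap(g,uv[:,0][None],uv[:,1][None],cv2.INTER_LINEAR)[0]/13
    return v-cv2.blur(v[None],(61,1),borderType=cv2.BORDER_WRAP if 0 else cv2.BORDER_REFLECT)[0]
for f in("pics/top0.png","pics/t6.png"):
    v=prof(f); f3=v.reshape(3,240).sum(0); 
    c=np.exp(-1j*np.radians(np.arange(720)*.5)*3)@v
    print(f,"comb peak",np.argmax(f3)*.5,"phase",(-np.degrees(np.angle(c))/3)%120, [ (i*.5,round(v[i])) for i in np.argsort(-v)[:12]])
E
```

```text
pics/top0.png comb peak 92.0 phase 17.568724935940526 [(np.float64(335.5), 51), (np.float64(335.0), 51), (np.float64(336.0), 50), (np.float64(334.5), 50), (np.float64(334.0), 48), (np.float64(336.5), 48), (np.float64(333.5), 46), (np.float64(337.0), 44), (np.float64(333.0), 43), (np.float64(337.5), 40), (np.float64(332.5), 39), (np.float64(332.0), 35)]
pics/t6.png comb peak 86.5 phase 4.946261159525832 [(np.float64(329.0), 53), (np.float64(329.5), 52), (np.float64(328.5), 52), (np.float64(330.0), 51), (np.float64(328.0), 49), (np.float64(330.5), 49), (np.float64(327.5), 46), (np.float64(331.0), 45), (np.float64(327.0), 42), (np.float64(331.5), 41), (np.float64(326.5), 38), (np.float64(332.0), 36)]
```

View pics/d6.png

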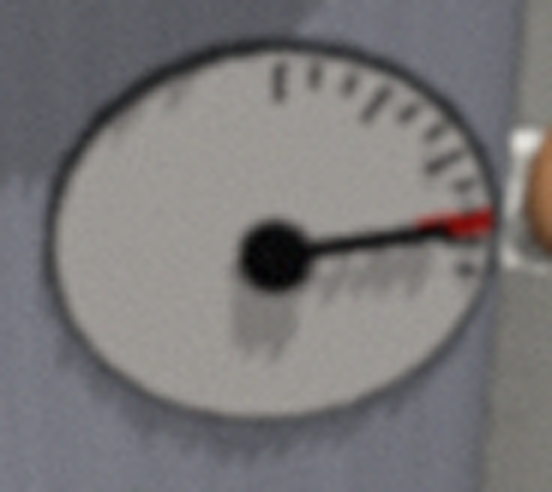

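```bash
python3 - <<'E'
from crank import *
s=env.read_state();p=viewer.camera_params("wrist")
Tt=np.eye(4);Tt[:3,:3]=R.from_quat(s["orientation"]).as_matrix();Tt[:3,3]=s["tool_pos"]
T=Tt@np.array(p["tool_from_camera"])
M=R.from_euler("z",-27,degrees=True).as_matrix();n=M[:,0];c0=np.r_[C,0]
def on(u,v,d):
    o,r=ray(p,T,(349-u/6,211-v/6)); P=o+r*((n@c0-d-n@o)/(n@r))-c0
    return np.array([-M[:,1]@P,P[2]])
for d in(40,46,52):
    h=on(273,256,d);t=on(447,232,d);w=t-h;print(d,"hub",h.round(1),"ptr",np.degrees(np.arctan2(*w)).round(1),np.hypot(*w).round(1))
E=[on(*q,39) for q in((50,228),(495,228),(272,40),(272,415))];print("ellipse",np.round(E,1))
tk=np.array([on(*q,39) for q in((281,82),(315,78),(347,86),(376,104),(409,116),(435,134),(446,160),(463,187),(466,270))])
from scipy.optimize import least_squares
an=np.radians([0,10,20,30,40,50,60,70,90.])
f=lambda x:np.r_[tk[:,0]-x[0]-x[2]*np.sin(an+x[3]),tk[:,1]-x[1]-x[2]*np.cos(an+x[3])]
for rot in (0,1):
  r=least_squares(f if rot else lambda x:f(np.r_[x[:3],0]),[0,200,30,0]);x=r.x;print("centre",x.round(2),abs(r.fun).max())
  for q in((425,221),(475,222)):
    print("red",np.degrees(np.arctan2(*(on(*q,39)-x[:2]))-x[3]*rot))
E
```

```text
40 hub [ 18.8 166. ] ptr 82.7 28.4
46 hub [ 18.  170.2] ptr 82.7 27.8
52 hub [ 17.3 174.4] ptr 82.7 27.2
ellipse [[-17.2 172.2]
 [ 55.  169.4]
 [ 17.7 205.6]
 [ 19.6 132.3]]
centre [ 17.88 164.83  33.76   0.  ] 3.6395704612363056
red 76.06871906244085
red 80.20490439734846
centre [1.7160e+01 1.6546e+02 3.3780e+01 3.0000e-02] 3.189285427370951
red 75.90733949394959
red 79.5949008006384
```

The pointer reads 82.7° against the 83.1° mark, and the spokes give about 82°, so it stands at the mark. The eggs are in the tier, the bystanders haven't moved and the arm is clear, so I'm signing off.

```bash
python3 -c "
from h import *
st(); print(workorder.sign_off())"
```

```text
t 32.98 p [267.9 193.3 359.6] F [-0.   1.  -0.2] w 53.7
the job is handed in; nothing more can be done
None
```

The tier is standing under the kettle's lip with all three eggs in it, the kettle is tipped to the pour mark, and the job is handed in at 33 s.

I set the tier upright and let go of it, then cranked the handwheel clockwise in two strokes of 124.6° each, with a fresh grip between them.

**Last checks:**
- **Tier:** measured about 5 mm from the estimated pour spot before cranking. The later top pictures show it in the same place, upright.
- **Eggs:** all three are visible inside the tier, none beside it.
- **Pointer:** it reads about 82.7° against the 83.1° (1.45 rad) mark. The spokes give a wheel turn of about 246°, which means roughly 82° of tip, so the two disagree by about 0.7° and both fall slightly short. I judged that at the mark and did not nudge the wheel further.
- **Dial fit:** fitting the red mark's own angle from the dial ticks gave 76–80°. The tick positions in that picture were too rough (fit errors of over 3 mm), so I did not rely on it.
- **Other things:** the cup and sample box look unmoved in the pictures. The highest tool force I read while cranking was about 13 N, and the arm was clear of everything at sign-off.

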